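# Close the indexed stop on a mould insert

### The job

Close the notched slide on the mould insert that lies in its lane: lift the release bar and hold it up while you slide the carriage to the left, until its sprung pad has gently pushed the insert fully home against the fence and is itself partly pressed in. Then let go of the bar so that it drops fully into the nearest notch and the insert stays held by the spring, neither loose nor with the pad driven hard in. Leave the bushing, gauge block and tape measure beside the fixture where they are.

Things in the scene. Friction and masses are not known exactly. Their poses are not given: they have to be found in the camera images.
- track: the fixture: aluminium base plate 124 x 384 x 14 mm, fixed to the bench. Origin at the centre of its underside; y runs along the slide towards the fence (to the robot's left), x across it, z up. Along its middle is the lane for the insert, 43 mm wide between two guide rails 10 mm high. Outside the rails are two racks of notches, 10 mm apart, from y = -155 to +55 mm.
- lane_end (a point): point on the lane's floor (14 mm above the bench, x = 0) at y = +105 mm of the track. The fence, a steel block 44 mm wide standing 34 mm above the lane, on a cross plate with two screws, is clamped across this end of the lane; its face is between 0 and 45 mm beyond this point in +y: it varies and is not measured. It does not yield.
- carriage (a joint): position of the carriage along the track's +y in m, 0 to 0.180, growing towards the fence; at 0 its centre is at y = -130 mm of the track. Aluminium deck 66 x 80 mm, top 40 mm above the bench, with leg guides up to 54 mm on either side; 1 to 2 N of friction.
- pad_face (a point): fixed point of the carriage where the middle of its pad's face is while the pad is out: 68 mm ahead (+y) of the carriage's centre, 27 mm above the bench. The steel pad, 32 mm wide and 20 mm high, is sprung: it begins to yield at 3.5 N, 0.5 N more per mm, fully in at 14 mm and 10.5 N (then hard). Let go when it is half-way in (7 N): any notch then caught leaves it partly pressed.
- release_bar (a joint): lift of the release bar in m, 0 to 0.016. 0: fully down in a notch, locking the carriage both ways; about 0.005: standing on a tooth; above 0.006: clear of the teeth, the carriage runs free; 0.012 is a good lift. A spring pulls it down with 9 N at the bottom to 12 N at the top. It may start on a tooth. Left on one, a nudge of a few mm along the slide drops it in.
- bar_grip (a point): centre of the release bar's crossbar: dark steel, 116 mm long across the slide (x of the point), 14 mm thick along the slide (y), 16 mm high, on two legs 91 mm apart; 90 mm above the bench when down, at the carriage's centre. Grip it in the middle from above, fingers closing along the slide; 40 mm is free below it between the legs.
- insert: the mould insert: grey steel-coloured block 36 mm (x, across the lane) x 50 mm (y, along the lane) x 25 mm, a groove along one edge of its top and a round hole in it, about 0.15 kg, loose in the lane between pad and fence. Origin at the centre of its underside. It needs at most 2.5 N to slide.
- bushing: bystander: grey flanged guide bushing, 32 mm wide, 34 mm high, standing beside the fixture; origin at the centre of its underside
- block: bystander: small grey gauge block 30 x 14 x 30 mm, standing beside the fixture; origin at the centre of its underside
- tape: bystander: tape measure, 64 x 80 x 30 mm, lying beside the fixture; origin at the centre of its underside
There are look-alikes about, which are no part of the job. Leave any brown look-alike of the insert alone.

How it is judged:
On the way, in this order (a step that is already met when the one before it is completed fails the run):
1. the release bar is lifted clear of the teeth (value of joint release_bar above 0.006 m), for 0.2 s.
2. with the bar still up, the pad presses the insert against the fence (value of joint release_bar above 0.006 m and contact force between insert and carriage above 3 N), for 0.1 s.
At the end, for the whole second after the job is handed in: The release bar is fully down in a notch (within 2 mm), everything is at rest, and the insert lies flat in the lane (within 4 mm), square to it (within 0.1 rad), held between fence and pad with 3 to 13 N (value of joint release_bar below 0.002 m and contact force between insert and carriage between 3 and 13 N and linear speed of insert below 0.01 m/s and velocity of joint carriage between -0.005 and 0.005 m/s and z of insert in the frame of track below 0.018 m and angle between the y axis of insert and the y axis of track, either way round below 0.1 rad); the robot touches nothing.
It fails at once if the insert is pressed with more than 20 N by the carriage (contact force between insert and carriage above 20 N).
It fails at once if the bushing is moved by more than 20 mm (distance of bushing from where it was at the start of the episode above 0.02 m).
It fails at once if the gauge block is moved by more than 20 mm (distance of block from where it was at the start of the episode above 0.02 m).
It fails at once if the tape measure is moved by more than 20 mm (distance of tape from where it was at the start of the episode above 0.02 m).
It also fails if it takes over 67 s, if anything falls off the work surface, if the arm or the gripper's body presses on something with over 40 N, if the wrist force passes 120 N, or if a joint passes its speed limit or range.

### The arm

A 6-joint arm with a two-finger parallel gripper is mounted at the origin on the work surface; the furniture and walls round the work are solid. World frame = base frame: x ahead of the robot, y to its left, z up, the work surface at z = 0. Lengths are in m, angles in rad, forces in N, time in s.
With the tool pointing down it reaches from about 0.25 to 0.725 m from the base axis. Payload 4 kg.
Tool frame: the origin (TCP) lies between the finger pads; the fingertips stand 22 mm ahead of it and the grasp point (between the pads) lies 3 mm ahead of it (robot.finger_overhang is the distance from the TCP to the fingertips, in m); z points along the fingers, x is the direction in which the jaws open and shut, and the axes are right-handed (so a half turn about z gives the same grasp; the last joint's range is limited). The gripper opens to 85 mm and grips with 20 to 120 N. Pads are 22 mm wide; open, the fingers measure 114 mm over their backs; the gripper's body (76 mm by 85 mm) begins 54 mm behind the grasp point. The pads swing forward as they close: fully open they stand 13 mm farther back than shut.
Start: joints at [1.266, 0.241, 0.005, 1.335, 0, 1.571], TCP at [0.15, 0.477, 0.253] pointing down, gripper open.
Joint ranges: [-2.72, 2.72], [-1.05, 1.87], [-1.09, 1.28], [-1.99, 2.15], [-1.42, 1.44], [-3.14, 3.14]. Speed limits (rad/s): [2.79, 2.79, 3.14, 3.14, 3.14, 3.14].

### API

Orientations are given as a unit quaternion [w, x, y, z].
In Python, from workcell import robot, cams gives the robot as it stands. The module is installed in compiled form; this text tells all that it offers.
- The arm moves only by the tool carry_out, never from a script. Its argument "series" is a list of rows, each an object with "fingers": the opening in per cent of the stroke, from 0 (shut) to 100 (fully open); "slide": the shift along the world's x, y, z in m, a list of three; "rot": the turn, a rotation vector about the world's x, y, z in rad, a list of three. A call has 1 to 12 rows; each row shifts and turns the commanded pose from where the row before left it; what a row does not reach is not made up. A row lasts 1/8 s, in which the tool goes at most 62.5 mm and 10.7 degrees, less where a joint would pass 70% of its speed; a pose out of reach is approached as far as the arm can. A call with a gripper value outside its range is refused whole. The fingers move at their own pace and stop on an object; the grip force is fixed at half the most. Time passes only in rows, so rows that do not move let the fingers close. It gives the time, the measured TCP pose, the force and the opening at its end, in the units of the state.
- robot.get_state(): the state, without advancing time (a new reading comes with each control period).
- cams.capture(name): name is "scene" or "top"; returns a dict with "color" (420x560x3 uint8, blue, green, red), "range_z" (420x560 float32, m along the optical axis (not along the pixel's ray), 0 where there is no reading), "camera_matrix" (3x3 intrinsics, pixels), "pose" (4x4, takes a point from camera to world coordinates). Camera axes: x right, y down, z forward; pixel columns grow to the right and rows downward; lengths in m; the calibration is good to about 2 mm. A picture is of the moment at which its call begins.
- robot.close_job(): hands the job in, once; it reports no verdict.
The state is a dict: "t": time; "joints": joint angles; "dq": joint speeds; "joint_efforts": joint torques, N m; "tool_pos": TCP position; "eef_rot": TCP orientation; "wrist_force": force on the tool from outside, world axes, zero at the start; "wrist_torque": the same for the moment, N m; "gripper_width": finger opening in m.
Only numpy, scipy, OpenCV 4.12 (cv2) and the standard library are available. Lean on these libraries where they do the work, as an engineer would, in place of code of your own. Each camera call takes 0.05 s, during which the arm holds its last target.

## Working session

There is one attempt and no reset: what is moved stays moved. The work goes in short steps, Python scripts to look and compute and a tool call to move; the robot and the scene stay as the last step left them, time stands still between calls to the robot, and variables do not carry over. Pictures are saved under pics/ and viewed, and the job is handed in when it is done.

Besides the shell and the picture viewer there is one more tool, called after ">>>" by a JSON object that holds its "method" and its "body", one argument or row to a line. carry_out: Moves the arm, as the interface text tells. Its arguments: {"type":"object","properties":{"series":{"type":"array"}},"required":["series"]}

```bash
mkdir -p pics; cat > h.py <<'E'
from workcell import robot, cams
import numpy as np, cv2
def cap(n):
    c=cams.capture(n); return c
def world(c,u,v):
    K=c["camera_matrix"];z=float(c["range_z"][int(v),int(u)])
    p=np.array([(u-K[0,2])/K[0,0]*z,(v-K[1,2])/K[1,1]*z,z,1]); return (c["pose"]@p)[:3]
def cloud(c):
    K=c["camera_matrix"];z=c["range_z"];v,u=np.mgrid[0:z.shape[0],0:z.shape[1]]
    P=np.stack([(u-K[0,2])/K[0,0]*z,(v-K[1,2])/K[1,1]*z,z],-1)
    return P@c["pose"][:3,:3].T+c["pose"][:3,3]
E
python3 - <<'E'
from h import *
for n in("scene","top"):
    c=cap(n);cv2.imwrite(f"pics/{n}0.png",c["color"]);print(n,c["pose"].round(3).tolist())
    np.savez(f"{n}0.npz",**c)
print(robot.get_state())
E
```

```text
scene [[0.49, -0.662, 0.566, 0.036], [-0.871, -0.382, 0.308, -0.301], [0.012, -0.645, -0.764, 0.837], [0.0, 0.0, 0.0, 1.0]]
top [[0.007, -0.985, 0.174, 0.429], [-1.0, -0.006, 0.005, 0.004], [-0.004, -0.174, -0.985, 1.046], [0.0, 0.0, 0.0, 1.0]]
{'t': 0.1, 'joints': array([1.26599948e+00, 2.41350930e-01, 3.88196014e-03, 1.33519240e+00,
       4.32218321e-06, 1.57081629e+00]), 'dq': array([-0.00136337, -0.00030245,  0.00308261,  0.00110903,  0.00083241,
        0.00057015]), 'joint_efforts': array([-4.90019477e-05, -3.73138154e+01,  2.53009343e+01,  1.08887174e-02,
       -2.39807952e-05,  4.34769788e-06]), 'tool_pos': array([0.14989533, 0.47646736, 0.25250408]), 'eef_rot': array([ 5.49914114e-04,  8.06262150e-01,  5.91557670e-01, -7.53125904e-04]), 'wrist_force': array([ 0.1789542 , -0.77677218,  1.02936738]), 'wrist_torque': array([ 0.00903548,  0.05443847, -0.00564763]), 'gripper_width': 0.08528292369439118}
```

View pics/scene0.png

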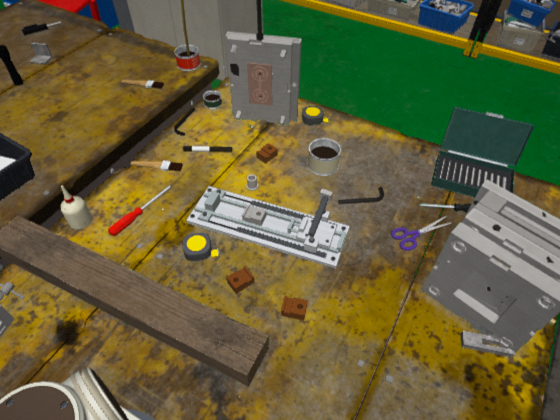

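View pics/top0.png

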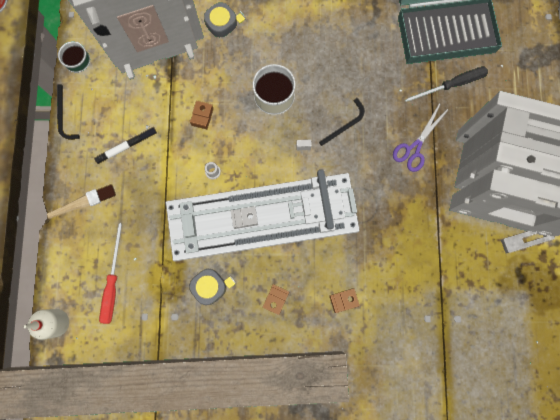

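```bash
python3 - <<'E'
from h import *
c=dict(np.load("top0.npz"))
im=c["color"][150:275,155:370];cv2.imwrite("pics/crop0.png",cv2.resize(im,None,fx=3.7,fy=3.7,interpolation=cv2.INTER_CUBIC))
W=cloud(c)
for n,(u,v) in dict(tl=(167,201),bl=(174,259),br=(358,230),tr=(351,175),barTop=(322,174),barBot=(330,226),barMid=(326,200),insert=(246,216),fence=(188,227),bush=(211,170),deck=(312,205),block=(304,143)).items(): print(n,W[v,u].round(4))
# bar pixels
m=(W[...,2]>.08)&(W[...,2]<.11)&(abs(W[...,1]+.12)<.15);m[:150]=0;m[275:]=0;m[:,:290]=0;m[:,345:]=0
P=W[m];print(len(P),P.mean(0),P.min(0),P.max(0),np.percentile(P[:,2],[5,50,95]))
r=cv2.minAreaRect(P[:,:2].astype(np.float32)*1000);print(r)
m=(W[...,2]>.009)&(W[...,2]<.06);m[:165]=0;m[268:]=0;m[:,:160]=0;m[:,365:]=0
n,l,s,_=cv2.connectedComponentsWithStats(m.astype(np.uint8));k=1+s[1:,4].argmax()
print(cv2.minAreaRect(W[l==k][:,:2].astype(np.float32)*1000),s[k])
E
```

```text
tl [0.6222 0.2378 0.0115]
bl [0.5025 0.2182 0.0117]
br [ 0.5634 -0.1552  0.0182]
tr [ 6.826e-01 -1.457e-01 -1.000e-04]
barTop [ 0.6595 -0.0759  0.1019]
barBot [ 0.5589 -0.0896  0.1068]
barMid [ 0.6086 -0.0828  0.1047]
insert [0.5874 0.0717 0.0392]
fence [0.5631 0.1855 0.0489]
bush [ 6.918e-01  1.503e-01 -5.000e-04]
deck [ 0.6108 -0.0606  0.0385]
block [ 0.7429 -0.0452  0.0298]
468 [ 0.61122107 -0.08110241  0.10254059] [ 0.55523784 -0.09578999  0.09172588] [ 0.66949122 -0.06655742  0.10892965] [0.09787373 0.1029231  0.10597493]
((612.4857788085938, -81.47787475585938), (115.44556427001953, 14.584041595458984), 9.347357749938965)
((592.0967407226562, 41.420806884765625), (124.73767852783203, 384.43646240234375), 9.473977088928223) [  166   173   193    88 10734]
```

View pics/crop0.png

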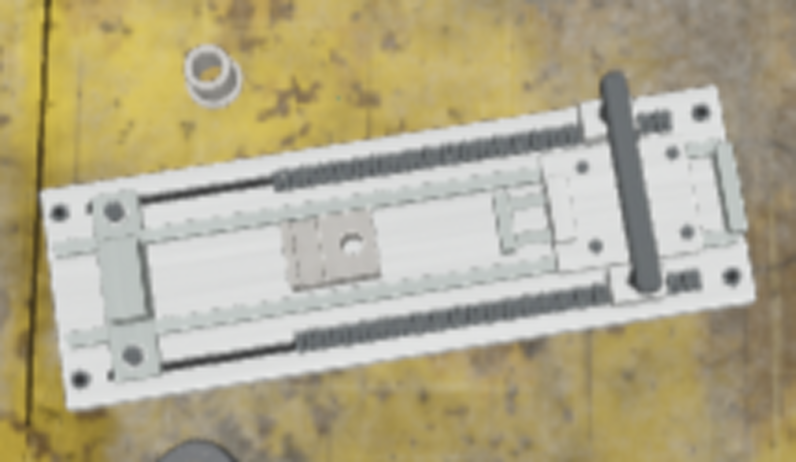

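```bash
cat >> h.py <<'E'
O=np.array([.5921,.0414]);a=np.deg2rad(9.4);X=np.array([np.cos(a),np.sin(a)]);Y=np.array([-X[1],X[0]])
def trk(W): d=W[...,:2]-O; return np.stack([d@X,d@Y,W[...,2]],-1)
E
python3 - <<'E'
from h import *
for n in("top","scene"):
    c=dict(np.load(n+"0.npz"));T=trk(cloud(c))
    f=(abs(T[...,0])<.012)
    print(n)
    for y in np.arange(-.195,.195,.004):
        m=f&(abs(T[...,1]-y)<.002)&(T[...,2]>-.01)&(T[...,2]<.13)
        if m.any(): print(int(round(y*1000)),(np.percentile(T[m][:,2],[5,50,95])*1000).round().tolist(),end=' ')
    m=f&(T[...,2]>.041)&(T[...,2]<.06)&(T[...,1]>.09)
    print('\nfence top',(np.percentile(T[m][:,1],[1,5,50,95,99])*1000).round(1))
    m=(abs(T[...,0])<.016)&(T[...,2]>.033)&(T[...,2]<.045)&(T[...,1]>-.03)&(T[...,1]<.09)
    print('insert',(np.percentile(T[m][:,1],[1,5,50,95,99])*1000).round(1))
    m=(abs(T[...,0])<.07)&(T[...,2]>.08)&(T[...,2]<.125)&(abs(T[...,1])<.2)
    print('bar',(np.percentile(T[m],[2,50,98],axis=0)*1000).round(1))
E
```

```text
top
-191 [31.0, 33.0, 36.0] -187 [33.0, 35.0, 37.0] -183 [15.0, 34.0, 37.0] -179 [12.0, 15.0, 31.0] -175 [12.0, 15.0, 20.0] -171 [14.0, 15.0, 17.0] -167 [13.0, 14.0, 16.0] -163 [37.0, 40.0, 43.0] -159 [38.0, 41.0, 43.0] -155 [38.0, 41.0, 43.0] -151 [39.0, 40.0, 42.0] -147 [38.0, 40.0, 43.0] -143 [38.0, 41.0, 43.0] -139 [36.0, 39.0, 43.0] -131 [99.0, 102.0, 105.0] -127 [101.0, 103.0, 105.0] -123 [38.0, 103.0, 106.0] -119 [39.0, 94.0, 104.0] -115 [37.0, 40.0, 43.0] -111 [38.0, 41.0, 43.0] -107 [38.0, 41.0, 43.0] -103 [37.0, 39.0, 42.0] -99 [37.0, 39.0, 43.0] -95 [52.0, 54.0, 57.0] -91 [52.0, 55.0, 58.0] -87 [52.0, 54.0, 57.0] -83 [13.0, 31.0, 53.0] -79 [12.0, 18.0, 34.0] -75 [13.0, 29.0, 34.0] -71 [13.0, 17.0, 34.0] -67 [11.0, 28.0, 32.0] -63 [35.0, 38.0, 40.0] -59 [36.0, 38.0, 40.0] -55 [12.0, 15.0, 33.0] -51 [12.0, 15.0, 17.0] -47 [12.0, 15.0, 17.0] -43 [11.0, 14.0, 18.0] -39 [10.0, 14.0, 18.0] -35 [13.0, 16.0, 18.0] -31 [11.0, 15.0, 17.0] -27 [12.0, 15.0, 18.0] -23 [12.0, 14.0, 17.0] -19 [12.0, 15.0, 18.0] -15 [12.0, 15.0, 19.0] -11 [12.0, 15.0, 16.0] -7 [12.0, 15.0, 19.0] -3 [12.0,
[... 2831 characters left out ...]
13.0] 97 [9.0, 11.0, 13.0] 101 [10.0, 11.0, 14.0] 105 [10.0, 11.0, 13.0] 109 [9.0, 11.0, 13.0] 113 [9.0, 11.0, 13.0] 117 [9.0, 12.0, 15.0] 121 [9.0, 12.0, 15.0] 125 [9.0, 12.0, 14.0] 129 [9.0, 11.0, 13.0] 133 [9.0, 11.0, 13.0] 137 [11.0, 27.0, 44.0] 141 [12.0, 33.0, 47.0] 145 [45.0, 45.0, 47.0] 149 [45.0, 46.0, 48.0] 153 [43.0, 45.0, 46.0] 157 [45.0, 46.0, 49.0] 161 [44.0, 45.0, 46.0] 169 [11.0, 11.0, 11.0] 173 [10.0, 12.0, 16.0] 177 [7.0, 10.0, 12.0] 181 [11.0, 12.0, 13.0] 185 [9.0, 11.0, 13.0] 189 [10.0, 11.0, 13.0] 193 [10.0, 11.0, 12.0] 
fence top [138.2 138.9 148.3 158.7 160.4]
insert [12.4 13.5 31.7 60.6 62.2]
bar [[ -58.4 -129.5   89.5]
 [  -9.1 -123.6   99.4]
 [  51.1 -115.8  102.4]]
```

>>> {"method": "carry_out", "body": {
  "series": [
    {"fingers": 100,"slide": [0.03,-0.055,0],"rot": [0,0,0.12]},
    {"fingers": 100,"slide": [0.03,-0.055,0],"rot": [0,0,0.12]},
    {"fingers": 100,"slide": [0.04,-0.045,0],"rot": [0,0,0.12]},
    {"fingers": 100,"slide": [0.04,-0.045,0],"rot": [0,0,0.109]}
  ]
}}

```text
t: 0.6
tool_pos: [0.2905, 0.2756, 0.2531]
eef_rot: [0.0, 0.645, 0.764, 0.0]
wrist_force: [0.7, 0.1, 0.6]
gripper_width: 0.0854
```

>>> {"method": "carry_out", "body": {
  "series": [
    {"fingers": 100,"slide": [0.0322,-0.0357,0],"rot": [0,0,0]},
    {"fingers": 100,"slide": [0.0322,-0.0357,0],"rot": [0,0,0]},
    {"fingers": 100,"slide": [0.0322,-0.0357,0],"rot": [0,0,0]},
    {"fingers": 100,"slide": [0.0322,-0.0357,0],"rot": [0,0,0]},
    {"fingers": 100,"slide": [0.0322,-0.0357,0],"rot": [0,0,0]},
    {"fingers": 100,"slide": [0.0322,-0.0357,0],"rot": [0,0,0]},
    {"fingers": 100,"slide": [0.0322,-0.0357,0],"rot": [0,0,0]},
    {"fingers": 100,"slide": [0.0322,-0.0357,0],"rot": [0,0,0]},
    {"fingers": 100,"slide": [0.0322,-0.0357,0],"rot": [0,0,0]},
    {"fingers": 70,"slide": [0.0322,-0.0357,0],"rot": [0,0,0]},
    {"fingers": 70,"slide": [0,0,-0.04],"rot": [0,0,0]},
    {"fingers": 70,"slide": [0,0,0],"rot": [0,0,0]}
  ]
}}

```text
t: 2.1
tool_pos: [0.6093, -0.08, 0.2088]
eef_rot: [-0.004, 0.647, 0.762, -0.003]
wrist_force: [-0.8, 0.7, -0.1]
gripper_width: 0.0603
```

```bash
python3 - <<'E'
from h import *
s=robot.get_state();print(s['joints'].round(3),s['tool_pos'].round(4),s['wrist_force'].round(2))
c=cap("scene");cv2.imwrite("pics/s1.png",cv2.resize(c["color"][120:280,180:400],None,fx=3.6,fy=3.6,interpolation=cv2.INTER_CUBIC))
E
```

```text
[-0.131  0.498  0.265  1.348  0.    -0.294] [ 0.6093 -0.08    0.2088] [-0.83  0.68 -0.06]
```

View pics/s1.png

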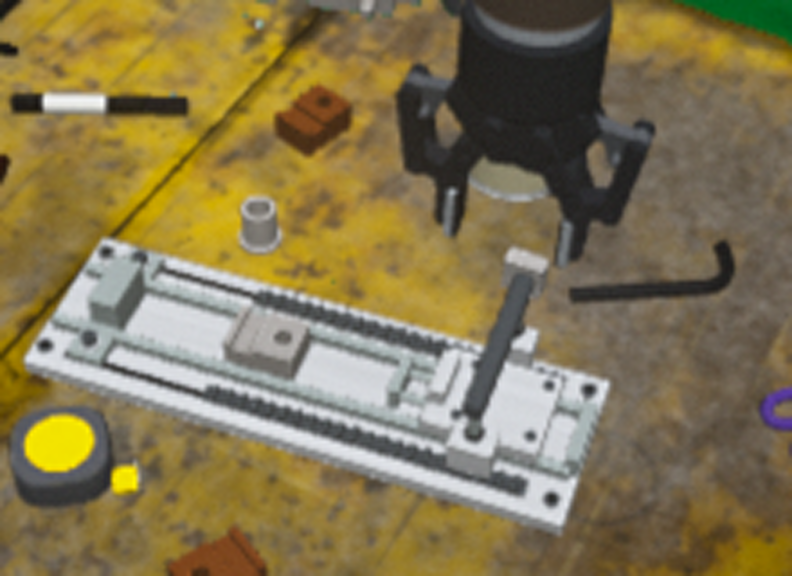

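The picture shows the gripper above the bar (crop 500,350) with its jaws along the slide. The grey insert is in the lane at crop (268,340), and the brown look-alikes are outside the lane.

>>> {"method": "carry_out", "body": {
  "series": [
    {"fingers": 70,"slide": [0.003,-0.001,-0.03],"rot": [0,0,0]},
    {"fingers": 70,"slide": [0,0,-0.03],"rot": [0,0,0]},
    {"fingers": 70,"slide": [0,0,-0.03],"rot": [0,0,0]},
    {"fingers": 70,"slide": [0,0,-0.015],"rot": [0,0,0]},
    {"fingers": 70,"slide": [0,0,0],"rot": [0,0,0]},
    {"fingers": 70,"slide": [0,0,0],"rot": [0,0,0]}
  ]
}}

```text
t: 2.9
tool_pos: [0.616, -0.0807, 0.1102]
eef_rot: [0.001, 0.647, 0.763, 0.001]
wrist_force: [-0.2, 0.5, 0.2]
gripper_width: 0.0597
```

>>> {"method": "carry_out", "body": {
  "series": [
    {"fingers": 70,"slide": [-0.003,0,-0.006],"rot": [0,0,0]},
    {"fingers": 70,"slide": [0,0,-0.005],"rot": [0,0,0]},
    {"fingers": 70,"slide": [0,0,0],"rot": [0,0,0]},
    {"fingers": 70,"slide": [0,0,0],"rot": [0,0,0]}
  ]
}}

```text
t: 3.4
tool_pos: [0.6119, -0.0808, 0.0973]
eef_rot: [-0.0, 0.647, 0.763, -0.0]
wrist_force: [0.5, -0.8, -0.0]
gripper_width: 0.0599
```

```bash
python3 - <<'E'
from h import *
s=robot.get_state();print(s['tool_pos'].round(4),s['wrist_force'].round(2))
c=cap("scene");cv2.imwrite("pics/s2.png",cv2.resize(c["color"][120:280,240:400],None,fx=3.7,fy=3.7,interpolation=cv2.INTER_CUBIC))
s=robot.get_state();print(s['tool_pos'].round(4),s['wrist_force'].round(2))
E
```

```text
[ 0.6119 -0.0808  0.0973] [ 0.45 -0.8  -0.03]
[ 0.612  -0.0808  0.0974] [ 0.73 -0.37 -0.5 ]
```

View pics/s2.png

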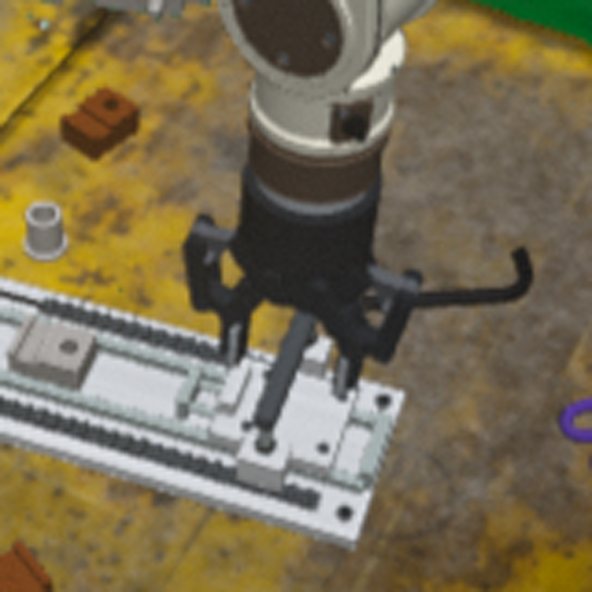

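The fingers straddle the bar evenly (crop 235,345 and 345,375). I'll close on it.

>>> {"method": "carry_out", "body": {
  "series": [
    {"fingers": 0,"slide": [0,0,0],"rot": [0,0,0]},
    {"fingers": 0,"slide": [0,0,0],"rot": [0,0,0]},
    {"fingers": 0,"slide": [0,0,0],"rot": [0,0,0]},
    {"fingers": 0,"slide": [0,0,0],"rot": [0,0,0]},
    {"fingers": 0,"slide": [0,0,0],"rot": [0,0,0]},
    {"fingers": 0,"slide": [0,0,0],"rot": [0,0,0]}
  ]
}}

```text
t: 4.2
tool_pos: [0.612, -0.0806, 0.0975]
eef_rot: [0.0, 0.647, 0.763, 0.0]
wrist_force: [-1.1, 0.8, 2.4]
gripper_width: 0.0128
```

>>> {"method": "carry_out", "body": {
  "series": [
    {"fingers": 0,"slide": [0,0,0.004],"rot": [0,0,0]},
    {"fingers": 0,"slide": [0,0,0.004],"rot": [0,0,0]},
    {"fingers": 0,"slide": [0,0,0],"rot": [0,0,0]},
    {"fingers": 0,"slide": [0,0,0],"rot": [0,0,0]},
    {"fingers": 0,"slide": [0,0,0],"rot": [0,0,0]}
  ]
}}

```text
t: 4.82
tool_pos: [0.6118, -0.0806, 0.1049]
eef_rot: [-0.0, 0.647, 0.763, -0.0]
wrist_force: [4.3, 2.3, -11.6]
gripper_width: 0.0127
```

```bash
python3 - <<'E'
from h import *
c=cap("scene");cv2.imwrite("pics/s3.png",cv2.resize(c["color"][120:280,240:400],None,fx=3.7,fy=3.7,interpolation=cv2.INTER_CUBIC))
T=trk(cloud(c))
m=(abs(T[...,0])>.03)&(abs(T[...,0])<.058)&(T[...,2]>.09)&(T[...,2]<.125)&(abs(T[...,1]+.124)<.012)
print((np.percentile(T[m],[2,50,80,98],axis=0)*1000).round(1))
T=trk(cloud(dict(np.load("scene0.npz"))))
m=(abs(T[...,0])>.03)&(abs(T[...,0])<.058)&(T[...,2]>.09)&(T[...,2]<.125)&(abs(T[...,1]+.124)<.012)
print((np.percentile(T[m],[2,50,80,98],axis=0)*1000).round(1))
s=robot.get_state();print(s['tool_pos'].round(4),s['wrist_force'].round(2))
E
```

```text
[[ -57.8 -129.4   94.2]
 [ -46.3 -123.3  106.5]
 [ -36.9 -119.   108.2]
 [ -30.9 -115.8  109.3]]
[[ -57.6 -129.4   92.5]
 [ -35.7 -123.6   99.4]
 [  41.  -118.9  100.6]
 [  54.3 -115.7  102.4]]
[ 0.6118 -0.0806  0.105 ] [  4.63   2.58 -11.47]
```

View pics/s3.png

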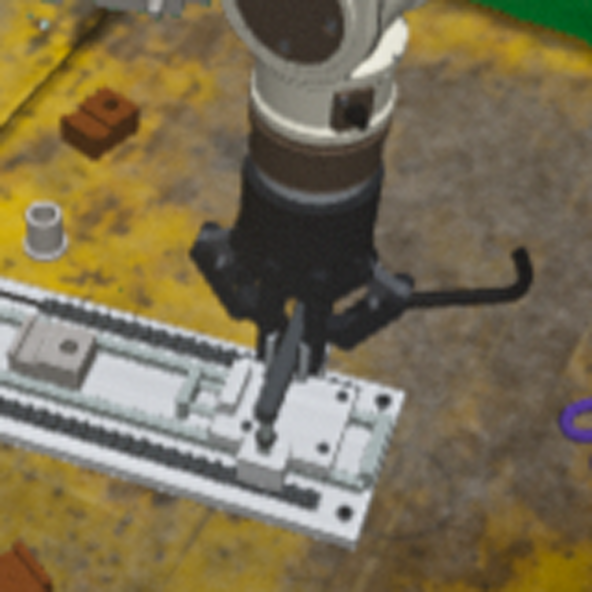

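>>> {"method": "carry_out", "body": {
  "series": [
    {"fingers": 0,"slide": [-0.0008,0.0049,0],"rot": [0,0,0]},
    {"fingers": 0,"slide": [-0.0008,0.0049,0],"rot": [0,0,0]},
    {"fingers": 0,"slide": [-0.0008,0.0049,0],"rot": [0,0,0]},
    {"fingers": 0,"slide": [-0.0008,0.0049,0],"rot": [0,0,0]},
    {"fingers": 0,"slide": [-0.0008,0.0049,0],"rot": [0,0,0]},
    {"fingers": 0,"slide": [-0.0008,0.0049,0],"rot": [0,0,0]},
    {"fingers": 0,"slide": [-0.0008,0.0049,0],"rot": [0,0,0]},
    {"fingers": 0,"slide": [-0.0008,0.0049,0],"rot": [0,0,0]},
    {"fingers": 0,"slide": [-0.0008,0.0049,0],"rot": [0,0,0]},
    {"fingers": 0,"slide": [-0.0008,0.0049,0],"rot": [0,0,0]}
  ]
}}

```text
t: 6.12
tool_pos: [0.6037, -0.0315, 0.1053]
eef_rot: [-0.0, 0.647, 0.763, -0.0]
wrist_force: [3.6, -0.3, -10.7]
gripper_width: 0.0125
```

```bash
python3 - <<'E'
from h import *
c=cap("scene");cv2.imwrite("pics/s4.png",cv2.resize(c["color"][120:280,190:350],None,fx=3.7,fy=3.7,interpolation=cv2.INTER_CUBIC))
s=robot.get_state();print(s['tool_pos'].round(4),s['wrist_force'].round(2),trk(s['tool_pos']))
E
```

```text
[ 0.6035 -0.0308  0.1052] [  3.62  -0.62 -11.52] [-0.00051092 -0.07305493  0.10522588]
```

View pics/s4.png

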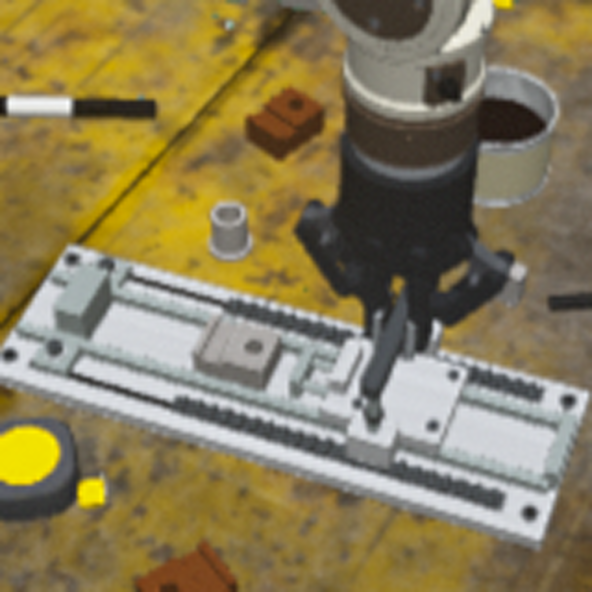

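The carriage follows (pad at crop 300,365, about 17 mm short of the insert), so I continue.

>>> {"method": "carry_out", "body": {
  "series": [
    {"fingers": 0,"slide": [-0.0008,0.0049,0],"rot": [0,0,0]},
    {"fingers": 0,"slide": [-0.0008,0.0049,0],"rot": [0,0,0]},
    {"fingers": 0,"slide": [-0.0008,0.0049,0],"rot": [0,0,0]},
    {"fingers": 0,"slide": [-0.0008,0.0049,0],"rot": [0,0,0]},
    {"fingers": 0,"slide": [-0.0008,0.0049,0],"rot": [0,0,0]},
    {"fingers": 0,"slide": [-0.0008,0.0049,0],"rot": [0,0,0]},
    {"fingers": 0,"slide": [-0.0008,0.0049,0],"rot": [0,0,0]},
    {"fingers": 0,"slide": [-0.0008,0.0049,0],"rot": [0,0,0]},
    {"fingers": 0,"slide": [-0.0008,0.0049,0],"rot": [0,0,0]},
    {"fingers": 0,"slide": [-0.0008,0.0049,0],"rot": [0,0,0]},
    {"fingers": 0,"slide": [-0.0008,0.0049,0],"rot": [0,0,0]},
    {"fingers": 0,"slide": [-0.0008,0.0049,0],"rot": [0,0,0]}
  ]
}}

```text
t: 7.68
tool_pos: [0.594, 0.0273, 0.1052]
eef_rot: [-0.0, 0.647, 0.763, -0.0]
wrist_force: [0.8, -2.9, -11.5]
gripper_width: 0.0132
```

>>> {"method": "carry_out", "body": {
  "series": [
    {"fingers": 0,"slide": [-0.0008,0.0049,0],"rot": [0,0,0]},
    {"fingers": 0,"slide": [-0.0008,0.0049,0],"rot": [0,0,0]},
    {"fingers": 0,"slide": [-0.0008,0.0049,0],"rot": [0,0,0]},
    {"fingers": 0,"slide": [0,0,0],"rot": [0,0,0]}
  ]
}}

```text
t: 8.18
tool_pos: [0.5915, 0.0427, 0.1052]
eef_rot: [-0.001, 0.646, 0.763, 0.0]
wrist_force: [-0.9, -0.1, -12.2]
gripper_width: 0.013
```

```bash
python3 - <<'E'
from h import *
c=cap("scene");cv2.imwrite("pics/s5.png",cv2.resize(c["color"][120:280,190:350],None,fx=3.7,fy=3.7,interpolation=cv2.INTER_CUBIC))
s=robot.get_state();print(s['tool_pos'].round(4),s['wrist_force'].round(2),trk(s['tool_pos']))
E
```

```text
[0.5914 0.0426 0.1051] [ -0.52   1.57 -11.24] [-0.00045774  0.00133652  0.10513201]
```

View pics/s5.png

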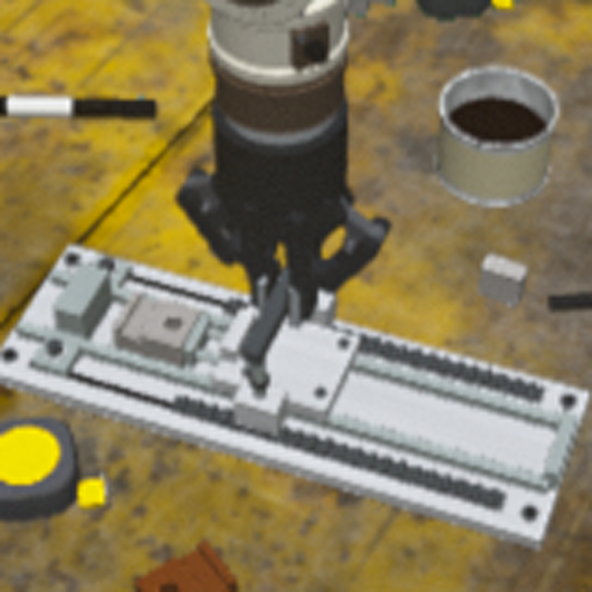

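The pad (crop 200,335) now pushes the insert towards the fence (85,300), with a gap of roughly 17 mm left. I'll go slower from here.

>>> {"method": "carry_out", "body": {
  "series": [
    {"fingers": 0,"slide": [-0.0005,0.003,0],"rot": [0,0,0]},
    {"fingers": 0,"slide": [-0.0005,0.003,0],"rot": [0,0,0]},
    {"fingers": 0,"slide": [-0.0005,0.003,0],"rot": [0,0,0]},
    {"fingers": 0,"slide": [-0.0005,0.003,0],"rot": [0,0,0]},
    {"fingers": 0,"slide": [-0.0003,0.002,0],"rot": [0,0,0]},
    {"fingers": 0,"slide": [0,0,0],"rot": [0,0,0]}
  ]
}}

```text
t: 8.98
tool_pos: [0.5892, 0.0561, 0.1052]
eef_rot: [-0.0, 0.647, 0.763, -0.0]
wrist_force: [-1.5, -1.3, -11.3]
gripper_width: 0.0128
```

>>> {"method": "carry_out", "body": {
  "series": [
    {"fingers": 0,"slide": [-0.0003,0.002,0],"rot": [0,0,0]},
    {"fingers": 0,"slide": [0,0,0],"rot": [0,0,0]}
  ]
}}

```text
t: 9.22
tool_pos: [0.589, 0.0579, 0.1052]
eef_rot: [-0.0, 0.647, 0.763, -0.0]
wrist_force: [-3.3, -2.8, -11.4]
gripper_width: 0.0131
```

>>> {"method": "carry_out", "body": {
  "series": [
    {"fingers": 0,"slide": [-0.0003,0.002,0],"rot": [0,0,0]},
    {"fingers": 0,"slide": [0,0,0],"rot": [0,0,0]}
  ]
}}

```text
t: 9.48
tool_pos: [0.5887, 0.0599, 0.1052]
eef_rot: [-0.0, 0.647, 0.763, -0.0]
wrist_force: [-2.6, -1.6, -12.2]
gripper_width: 0.013
```

>>> {"method": "carry_out", "body": {
  "series": [
    {"fingers": 0,"slide": [-0.0003,0.002,0],"rot": [0,0,0]},
    {"fingers": 0,"slide": [0,0,0],"rot": [0,0,0]}
  ]
}}

```text
t: 9.72
tool_pos: [0.5884, 0.0615, 0.1052]
eef_rot: [-0.0, 0.647, 0.763, -0.0]
wrist_force: [-2.1, -3.8, -11.4]
gripper_width: 0.0128
```

```bash
python3 - <<'E'
from h import *
c=cap("scene");cv2.imwrite("pics/s6.png",cv2.resize(c["color"][170:250,190:300],None,fx=7,fy=7,interpolation=cv2.INTER_CUBIC))
s=robot.get_state();print(s['tool_pos'].round(4),s['wrist_force'].round(2),trk(s['tool_pos']))
E
```

```text
[0.5884 0.0615 0.1052] [ -2.96  -3.57 -11.38] [-0.00036413  0.02038432  0.10515874]
```

View pics/s6.png

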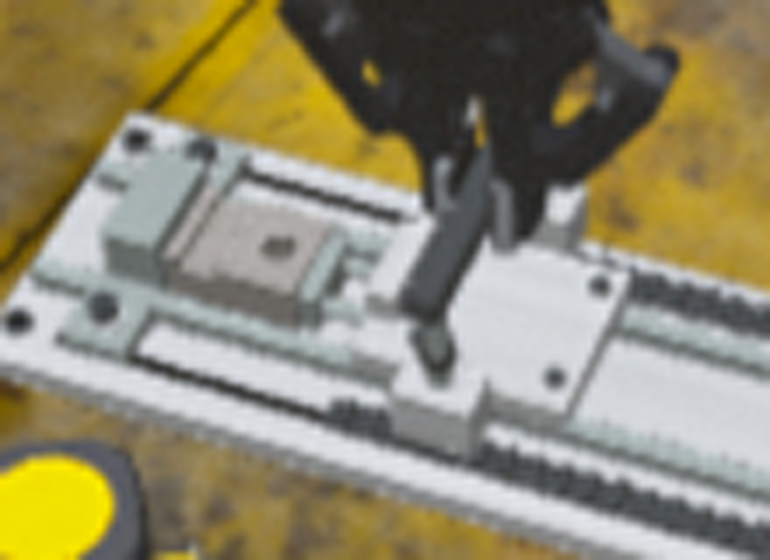

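The insert looks against the fence or almost there (crop 180,250). I'll take small steps and read the force.

>>> {"method": "carry_out", "body": {
  "series": [
    {"fingers": 0,"slide": [-0.0003,0.0015,0],"rot": [0,0,0]},
    {"fingers": 0,"slide": [0,0,0],"rot": [0,0,0]}
  ]
}}

```text
t: 10.02
tool_pos: [0.5882, 0.0625, 0.1052]
eef_rot: [0.0, 0.647, 0.763, -0.001]
wrist_force: [-2.9, -5.2, -11.3]
gripper_width: 0.013
```

>>> {"method": "carry_out", "body": {
  "series": [
    {"fingers": 0,"slide": [-0.0002,0.0015,0],"rot": [0,0,0]},
    {"fingers": 0,"slide": [0,0,0],"rot": [0,0,0]}
  ]
}}

```text
t: 10.28
tool_pos: [0.588, 0.0638, 0.1052]
eef_rot: [0.0, 0.647, 0.762, -0.001]
wrist_force: [-3.8, -4.9, -10.3]
gripper_width: 0.0132
```

>>> {"method": "carry_out", "body": {
  "series": [
    {"fingers": 0,"slide": [-0.0003,0.0015,0],"rot": [0,0,0]},
    {"fingers": 0,"slide": [0,0,0],"rot": [0,0,0]}
  ]
}}

```text
t: 10.52
tool_pos: [0.5878, 0.065, 0.1052]
eef_rot: [0.001, 0.647, 0.762, -0.001]
wrist_force: [-2.1, -6.7, -10.7]
gripper_width: 0.0131
```

```bash
python3 - <<'E'
from h import *
for i in range(6):
    c=cap("scene");s=robot.get_state();print(s['tool_pos'].round(4),s['wrist_force'].round(2),s['wrist_force'][:2]@Y,trk(s['tool_pos']).round(4))
cv2.imwrite("pics/s7.png",cv2.resize(c["color"][170:250,190:300],None,fx=7,fy=7,interpolation=cv2.INTER_CUBIC))
E
```

```text
[0.5878 0.065  0.1052] [ -1.73  -6.79 -11.17] -6.42041821212407 [-0.0004  0.024   0.1052]
[0.5878 0.065  0.1052] [ -3.34  -6.28 -11.33] -5.651496171105878 [-0.0004  0.024   0.1052]
[0.5878 0.065  0.1052] [ -1.83  -5.75 -11.45] -5.374854345680704 [-0.0004  0.024   0.1052]
[0.5878 0.065  0.1052] [ -2.6   -5.72 -11.02] -5.2206583759680605 [-0.0004  0.024   0.1052]
[0.5878 0.065  0.1052] [ -2.43  -6.15 -11.18] -5.668800145966223 [-0.0004  0.024   0.1052]
[0.5878 0.065  0.1052] [ -3.3   -7.11 -11.79] -6.476404808883327 [-0.0004  0.024   0.1052]
```

View pics/s7.png

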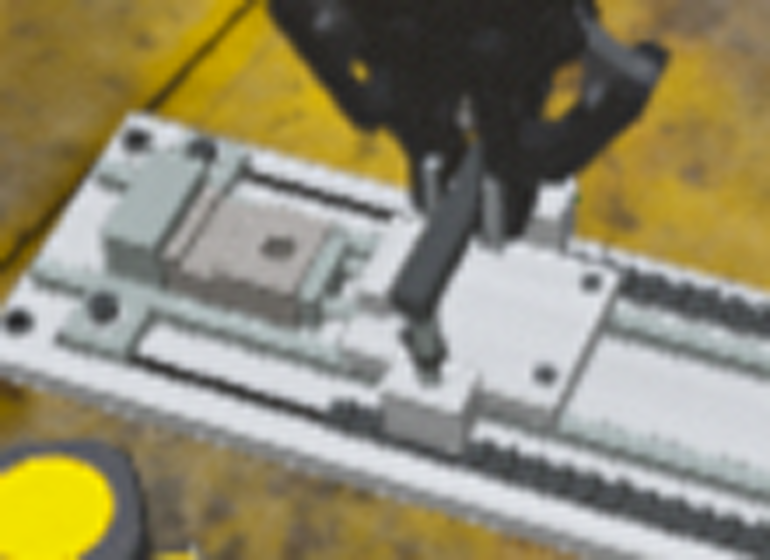

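The insert hasn't moved since the last picture while the carriage advanced 3.6 mm, so it is home and the pad is yielding by about 4 mm. I'll go 3 mm more.

>>> {"method": "carry_out", "body": {
  "series": [
    {"fingers": 0,"slide": [-0.0002,0.0015,0],"rot": [0,0,0]},
    {"fingers": 0,"slide": [-0.0003,0.0015,0],"rot": [0,0,0]},
    {"fingers": 0,"slide": [0,0,0],"rot": [0,0,0]},
    {"fingers": 0,"slide": [0,0,0],"rot": [0,0,0]}
  ]
}}

```text
t: 11.32
tool_pos: [0.5874, 0.0676, 0.1052]
eef_rot: [0.001, 0.647, 0.762, -0.001]
wrist_force: [-2.3, -7.8, -11.5]
gripper_width: 0.013
```

```bash
python3 - <<'E'
from h import *
F=[]
for i in range(8):
    c=cap("scene");s=robot.get_state();F.append(np.r_[s['wrist_force'],s['wrist_force'][:2]@Y])
print(np.mean(F,0).round(2),trk(s['tool_pos']).round(4))
cv2.imwrite("pics/s8.png",cv2.resize(c["color"][170:250,190:300],None,fx=7,fy=7,interpolation=cv2.INTER_CUBIC))
c=cap("top");cv2.imwrite("pics/t8.png",cv2.resize(c["color"][150:275,155:370],None,fx=3.7,fy=3.7,interpolation=cv2.INTER_CUBIC))
E
```

```text
[ -2.52  -7.58 -11.41  -7.07] [-0.0004  0.0266  0.1052]
```

View pics/s8.png

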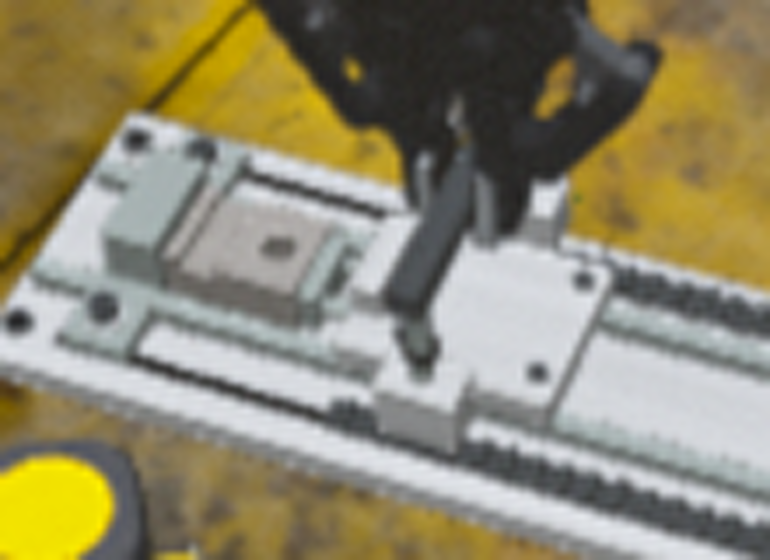

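View pics/t8.png

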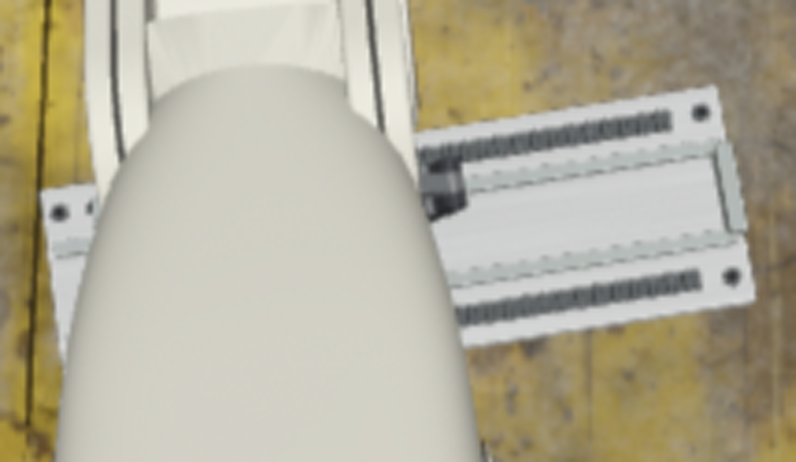

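>>> {"method": "carry_out", "body": {
  "series": [
    {"fingers": 0,"slide": [-0.0002,0.001,0],"rot": [0,0,0]},
    {"fingers": 0,"slide": [0,0,-0.002],"rot": [0,0,0]},
    {"fingers": 0,"slide": [0,0,-0.002],"rot": [0,0,0]},
    {"fingers": 0,"slide": [0,0,-0.001],"rot": [0,0,0]},
    {"fingers": 0,"slide": [0,0,0],"rot": [0,0,0]}
  ]
}}

```text
t: 12.4
tool_pos: [0.5873, 0.0683, 0.1003]
eef_rot: [0.001, 0.647, 0.762, -0.001]
wrist_force: [-2.8, -8.1, -9.8]
gripper_width: 0.0132
```

>>> {"method": "carry_out", "body": {
  "series": [
    {"fingers": 0,"slide": [0,0,-0.0015],"rot": [0,0,0]},
    {"fingers": 0,"slide": [0,0,0],"rot": [0,0,0]}
  ]
}}

```text
t: 12.65
tool_pos: [0.5873, 0.0684, 0.0988]
eef_rot: [0.001, 0.647, 0.762, -0.001]
wrist_force: [-3.1, -7.7, -9.4]
gripper_width: 0.0129
```

>>> {"method": "carry_out", "body": {
  "series": [
    {"fingers": 0,"slide": [0,0,-0.001],"rot": [0,0,0]},
    {"fingers": 0,"slide": [0,0,0],"rot": [0,0,0]}
  ]
}}

```text
t: 12.9
tool_pos: [0.5873, 0.0684, 0.0979]
eef_rot: [0.001, 0.647, 0.762, -0.001]
wrist_force: [-2.6, -8.5, -11.1]
gripper_width: 0.0129
```

>>> {"method": "carry_out", "body": {
  "series": [
    {"fingers": 0,"slide": [0,0,-0.001],"rot": [0,0,0]},
    {"fingers": 0,"slide": [0,0,0],"rot": [0,0,0]}
  ]
}}

```text
t: 13.15
tool_pos: [0.5873, 0.0683, 0.0975]
eef_rot: [0.001, 0.647, 0.762, -0.001]
wrist_force: [-3.5, -8.7, -7.7]
gripper_width: 0.0132
```

>>> {"method": "carry_out", "body": {
  "series": [
    {"fingers": 0,"slide": [0,0,-0.001],"rot": [0,0,0]},
    {"fingers": 0,"slide": [0,0,0],"rot": [0,0,0]}
  ]
}}

```text
t: 13.4
tool_pos: [0.5873, 0.0683, 0.0974]
eef_rot: [0.001, 0.647, 0.762, -0.001]
wrist_force: [-5.9, -8.5, -3.4]
gripper_width: 0.0133
```

>>> {"method": "carry_out", "body": {
  "series": [
    {"fingers": 0,"slide": [0,0,-0.001],"rot": [0,0,0]},
    {"fingers": 0,"slide": [0,0,0],"rot": [0,0,0]}
  ]
}}

```text
t: 13.65
tool_pos: [0.5873, 0.0684, 0.0974]
eef_rot: [0.002, 0.647, 0.762, -0.001]
wrist_force: [-7.4, -9.0, 1.1]
gripper_width: 0.0131
```

The bar is standing on a tooth: z stopped at 0.0974 and the downward load has been taken up. I'll nudge forward in 1 mm steps with light down-pressure.

>>> {"method": "carry_out", "body": {
  "series": [
    {"fingers": 0,"slide": [-0.0002,0.001,0],"rot": [0,0,0]},
    {"fingers": 0,"slide": [0,0,0],"rot": [0,0,0]}
  ]
}}

```text
t: 13.9
tool_pos: [0.5873, 0.0688, 0.0972]
eef_rot: [0.002, 0.647, 0.762, -0.001]
wrist_force: [-7.4, -10.1, 0.8]
gripper_width: 0.0127
```

>>> {"method": "carry_out", "body": {
  "series": [
    {"fingers": 0,"slide": [-0.0002,0.001,0],"rot": [0,0,0]},
    {"fingers": 0,"slide": [0,0,0],"rot": [0,0,0]}
  ]
}}

```text
t: 14.15
tool_pos: [0.587, 0.0703, 0.096]
eef_rot: [0.001, 0.647, 0.762, -0.001]
wrist_force: [-3.0, -8.3, -6.8]
gripper_width: 0.0132
```

It is dropping in (z 0.096), so I'll lower further.

>>> {"method": "carry_out", "body": {
  "series": [
    {"fingers": 0,"slide": [0,0,-0.001],"rot": [0,0,0]},
    {"fingers": 0,"slide": [0,0,0],"rot": [0,0,0]}
  ]
}}

```text
t: 14.4
tool_pos: [0.5869, 0.0709, 0.0949]
eef_rot: [0.001, 0.647, 0.762, -0.001]
wrist_force: [-4.1, -7.3, -5.0]
gripper_width: 0.0129
```

>>> {"method": "carry_out", "body": {
  "series": [
    {"fingers": 0,"slide": [0,0,-0.001],"rot": [0,0,0]},
    {"fingers": 0,"slide": [0,0,0],"rot": [0,0,0]}
  ]
}}

```text
t: 14.65
tool_pos: [0.5868, 0.071, 0.0935]
eef_rot: [0.001, 0.647, 0.762, -0.001]
wrist_force: [-3.1, -6.7, -6.8]
gripper_width: 0.0131
```

>>> {"method": "carry_out", "body": {
  "series": [
    {"fingers": 0,"slide": [0,0,-0.001],"rot": [0,0,0]},
    {"fingers": 0,"slide": [0,0,0],"rot": [0,0,0]}
  ]
}}

```text
t: 14.9
tool_pos: [0.5869, 0.0709, 0.0927]
eef_rot: [0.001, 0.647, 0.762, -0.001]
wrist_force: [-4.9, -6.7, -6.9]
gripper_width: 0.0129
```

>>> {"method": "carry_out", "body": {
  "series": [
    {"fingers": 0,"slide": [0,0,-0.001],"rot": [0,0,0]},
    {"fingers": 0,"slide": [0,0,0],"rot": [0,0,0]}
  ]
}}

```text
t: 15.15
tool_pos: [0.5869, 0.0709, 0.0927]
eef_rot: [0.001, 0.647, 0.762, -0.0]
wrist_force: [-5.8, -7.3, -1.8]
gripper_width: 0.0124
```

The bar bottomed at z 0.0927, which is 4.7 mm below the tooth top. Now I'll release and retreat upward.

>>> {"method": "carry_out", "body": {
  "series": [
    {"fingers": 60,"slide": [0,0,0],"rot": [0,0,0]},
    {"fingers": 60,"slide": [0,0,0],"rot": [0,0,0]},
    {"fingers": 60,"slide": [0,0,0],"rot": [0,0,0]},
    {"fingers": 60,"slide": [0,0,0],"rot": [0,0,0]},
    {"fingers": 60,"slide": [0,0,0],"rot": [0,0,0]},
    {"fingers": 60,"slide": [0,0,0.01],"rot": [0,0,0]},
    {"fingers": 60,"slide": [0,0,0.03],"rot": [0,0,0]},
    {"fingers": 60,"slide": [0,0,0.04],"rot": [0,0,0]},
    {"fingers": 60,"slide": [0,0,0.05],"rot": [0,0,0]}
  ]
}}

```text
t: 16.27
tool_pos: [0.5862, 0.0722, 0.2217]
eef_rot: [-0.001, 0.647, 0.763, -0.001]
wrist_force: [1.3, 0.1, -0.1]
gripper_width: 0.0512
```

>>> {"method": "carry_out", "body": {
  "series": [
    {"fingers": 60,"slide": [-0.04,0,0.03],"rot": [0,0,0]},
    {"fingers": 60,"slide": [-0.05,0,0],"rot": [0,0,0]},
    {"fingers": 60,"slide": [-0.05,0,0],"rot": [0,0,0]},
    {"fingers": 60,"slide": [-0.05,0,0],"rot": [0,0,0]},
    {"fingers": 60,"slide": [-0.05,0,0],"rot": [0,0,0]},
    {"fingers": 60,"slide": [-0.04,0,0],"rot": [0,0,0]},
    {"fingers": 60,"slide": [0,0,0],"rot": [0,0,0]},
    {"fingers": 60,"slide": [0,0,0],"rot": [0,0,0]}
  ]
}}

```text
t: 17.27
tool_pos: [0.3077, 0.0724, 0.2517]
eef_rot: [0.001, 0.647, 0.763, 0.001]
wrist_force: [0.5, 0.6, 0.3]
gripper_width: 0.0511
```

```bash
python3 - <<'E'
from h import *
c=cap("scene");cv2.imwrite("pics/s9.png",cv2.resize(c["color"][150:280,180:360],None,fx=4.4,fy=4.4,interpolation=cv2.INTER_CUBIC))
T=trk(cloud(c))
def bar(T):
    m=(abs(T[...,0])<.058)&(T[...,2]>.085)&(T[...,2]<.115)&(T[...,1]>-.14)&(T[...,1]<.05)
    return (np.percentile(T[m],[2,50,80,98],axis=0)*1000).round(1)
print(bar(T));print('start',bar(trk(cloud(dict(np.load("scene0.npz"))))))
m=(abs(T[...,0])<.012)&(T[...,2]>.041)&(T[...,1]>.1)&(T[...,1]<.17);print('fence',np.percentile(T[m][:,1],[1,99]))
for y in np.arange(.026,.15,.004):
    m=(abs(T[...,0])<.012)&(abs(T[...,1]-y)<.002)
    if m.any(): print(int(round(y*1000)),(np.percentile(T[m][:,2],[5,50,95])*1000).round().tolist(),end=' ')
c=cap("top");cv2.imwrite("pics/t9.png",cv2.resize(c["color"][150:275,155:370],None,fx=3.7,fy=3.7,interpolation=cv2.INTER_CUBIC))
print(robot.get_state()['tool_pos'],robot.get_state()['wrist_force'])
E
```

```text
[[-56.8  23.3  85.8]
 [ -6.3  28.3  94.3]
 [ 29.7  32.8  95.9]
 [ 52.1  36.5  97.5]]
start [[ -57.2 -129.5   89.8]
 [  -6.9 -123.7   99.5]
 [  30.  -119.   100.7]
 [  51.2 -115.8  102.4]]
fence [0.13855021 0.16020244]
26 [35.0, 88.0, 95.0] 30 [36.0, 94.0, 97.0] 34 [35.0, 40.0, 97.0] 38 [35.0, 37.0, 65.0] 42 [34.0, 35.0, 36.0] 58 [38.0, 45.0, 54.0] 62 [45.0, 51.0, 53.0] 66 [49.0, 51.0, 55.0] 70 [49.0, 51.0, 53.0] 74 [28.0, 28.0, 28.0] 78 [27.0, 27.0, 27.0] 82 [11.0, 31.0, 37.0] 86 [33.0, 35.0, 37.0] 90 [32.0, 36.0, 39.0] 94 [34.0, 36.0, 38.0] 98 [34.0, 35.0, 38.0] 102 [29.0, 35.0, 37.0] 106 [25.0, 34.0, 38.0] 110 [32.0, 36.0, 38.0] 114 [33.0, 36.0, 38.0] 118 [35.0, 37.0, 39.0] 122 [30.0, 32.0, 35.0] 126 [28.0, 31.0, 33.0] 130 [30.0, 31.0, 34.0] 134 [31.0, 35.0, 38.0] 138 [34.0, 38.0, 48.0] 142 [38.0, 46.0, 47.0] 146 [43.0, 46.0, 48.0] [0.30795501 0.07235728 0.2512447 ] [ 0.37473314 -0.22223609  0.10755238]
```

View pics/s9.png

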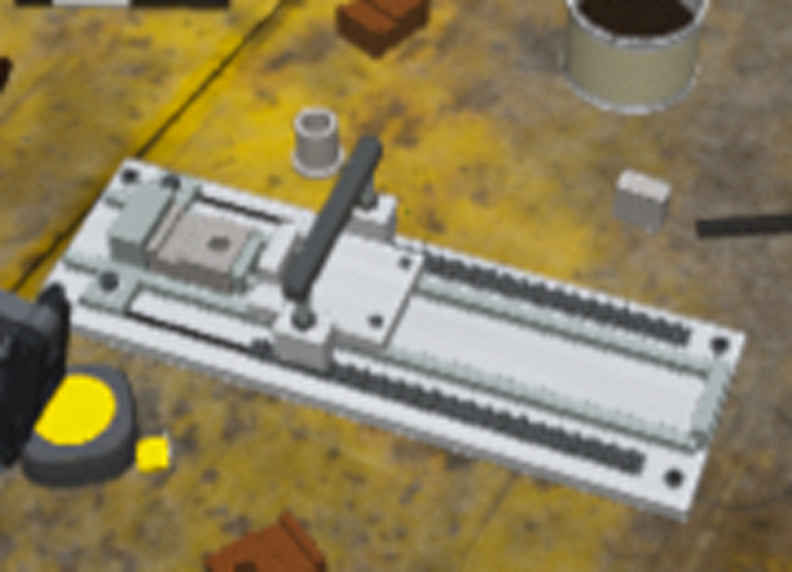

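View pics/t9.png

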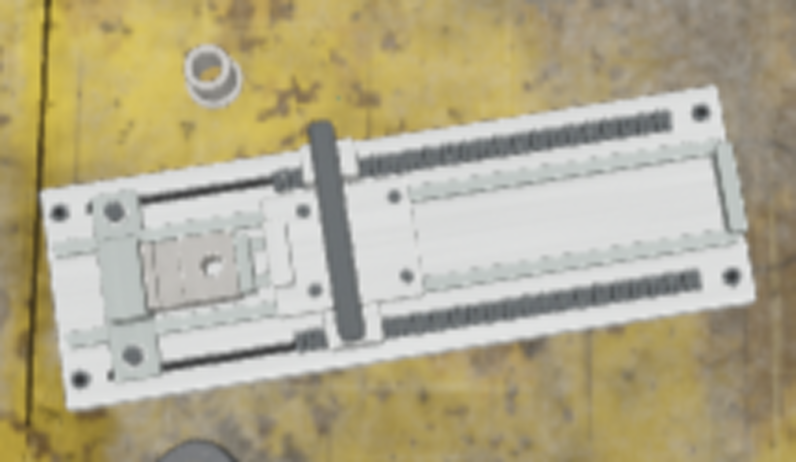

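The bar is 5 mm lower than at the start, so it is down. The insert sits square against the fence (top crop 145,270), the pad is partly in, the bystanders haven't moved and the robot is clear. I'm handing the job in.

```bash
python3 -c "
from workcell import robot
print(robot.close_job())"
```

```text
the job is handed in; nothing more can be done
None
```

The slide is closed on the insert and the job is handed in, at about 17 s of the 67 s allowed. The hand-in reported no verdict.

**What I did:** I gripped the release bar, which started on a tooth, and lifted it to about 12 mm. I slid the carriage about 150 mm until the insert was home against the fence and the pad was yielding. The bar came down on a tooth, so I nudged it about 2.5 mm forward. It then dropped into the notch, and I opened the fingers and backed away.

**Last checks:**
- **Bar:** the camera shows it about 5 mm lower than at the start, so fully down. The gripper also bottomed 4.7 mm below the tooth top.
- **Insert:** it lies flat and square against the fence.
- **Pad:** it is partly in, with some travel left.
- **Bystanders and robot:** the bushing and gauge block are where they were, and the tape looks unmoved, though the gripper partly hid it in the last view. The gripper is clear, with wrist force near zero.

**Disagreement:** the two estimates of how far the pad is pressed in differ. Vision gives about 10 mm (8.5 N) and the wrist force about 7 mm (7 N). Both are inside the 3 to 13 N band.

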